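# Work the tight drill guide block out of its jig

## Robot

A 6-joint arm with a two-finger parallel gripper is mounted at the origin on a cart in front of the work surface, level with it; the furniture and walls round the work are solid. World frame = base frame: x ahead of the robot, y to its left, z up, the work surface at z = 0. Lengths are in mm, angles in degrees, forces in N, time in s.
With the tool pointing down it reaches from about 350 to 950 mm from the base axis. Payload 17.4 kg.
Tool frame: the origin (TCP) lies between the finger pads; the fingertips stand 14 mm ahead of it and the grasp point (between the pads) lies 5 mm behind it; y points along the fingers, x is the direction in which the jaws open and shut, and the axes are right-handed (so a half turn about y gives the same grasp; the last joint's range is limited). The gripper opens to 93 mm and grips with 3 to 60 N. Pads are 15 mm wide; open, the fingers measure 128 mm over their backs; the gripper's body (75 mm by 188 mm) begins 65 mm behind the grasp point.
Start: joints at [60.974, 6.646, 82.598, -0, 90.757, -2.166], TCP at [304.984, 602.177, 232.646] pointing down, gripper open.
Joint ranges: [-162.19, 162.19], [-47.58, 125.68], [4.15, 143.07], [-65.23, 245.23], [0.69, 171.88], [-170.13, 170.13]. Speed limits (degrees/s): [108.29, 108.29, 127.2, 180, 180, 180].

## Interface

Orientations are given as [roll, pitch, yaw] about the fixed x, y, z axes, in that order (R = Rz(yaw) Ry(pitch) Rx(roll)).
In Python, from station import r gives the robot as it stands.
- The arm moves only by the shell command python3 -m handwheel 'ROWS' [FORCE]. ROWS is a JSON object of lists of equal length, an entry for each row: "travel": the shift along the tool's x, y, z in cm, a list of three; "rot": the turn, a rotation vector about the tool's x, y, z in degrees, a list of three; "claw": the closure, from 0 (fully open) to 1 (shut). In form: {"travel": [[x, y, z], ...], "rot": [[rx, ry, rz], ...], "claw": [claw, ...]}. A call has exactly 10 rows; each row shifts and turns the commanded pose from where the row before left it, along the tool's axes as they then stand; what a row does not reach is not made up. A row lasts 1/12 s, in which the tool goes at most 41.7 mm and 7.16 degrees, less where a joint would pass 70% of its speed; a pose out of reach is approached as far as the arm can. A call is refused whole if a number of a shift passes 4.17 or a number of a turn 7.16, either way. A call with a gripper value outside its range is refused whole. The fingers move at their own pace and stop on an object; FORCE is the grip in N (left out, the last holds). Time passes only in rows, so rows that do not move let the fingers close, or fill a call up. It gives the time, the measured TCP pose, the force and the opening at its end, in the units of the state.
- r.sense(): the state, without advancing time (a new reading comes with each control period).
- r.snapshot(name): name is "scene" or "side" or "wrist"; returns a dict with "color" (400x640x3 uint8, red, green, blue), "vertical_fov" (degrees; the focal length in pixels is half the picture's height over the tangent of half this angle, whatever the lens; pixels are square), "cx", "cy" (the principal point, pixels), "k1" (the pictures are not rectified: a ray, as slopes to the right and down, at radius r is drawn at 1 + k1 r^2 times it, then the intrinsics apply), "R" (3x3) and "t" (3): a world point X has camera coordinates R X + t. Camera axes: x right, y down, z forward; pixel columns grow to the right and rows downward; lengths in mm; the calibration is good to about 2 mm. A picture is of the moment at which its call begins. There is no depth.
- r.finish_job(): hands the job in, once; it reports no verdict.
Trained networks look in a picture, given as the dict that the camera call returned (one of the last four; its "shot" number tells which), for a name from the list of things; names that differ only in an ending like _2 or _b are one class to them, and where a whole thing is asked for, a point or a joint stands for the part that bears it (a point fixed in the world has none). Each returns a list of dicts, best first, with "confidence" (0 to 1); they miss things now and then, are a little off and sometimes report something else, mostly with a low value. They report only what shows in the picture. A call takes as long as a camera call. They do not tell look-alikes from the thing itself.
- r.spot_in(thing, picture): "box" ([left, top, width, height] as shares, 0 to 1, of the picture: columns of its width, rows of its height, round what is visible of it).
- r.pinpoint(thing, picture): "position" ([row, column] as shares, 0 to 1, of the picture: columns of its width, rows of its height: a listed point, or the origin of a listed thing).
The state is a dict: "t": time; "joints": joint angles; "joint_velocities": joint speeds; "tau": joint torques, N m; "eef_pos": TCP position; "tool_rot": TCP orientation; "contact_force": force on the tool from outside, world axes, zero at the start; "moment": the same for the moment, N m; "gripper_width": opening from 0.0 (shut) to 1.0 (fully open).
Only numpy, scipy, OpenCV 4.12 (cv2) and the standard library are available. Lean on these libraries where they do the work, as an engineer would, in place of code of your own. Each camera call takes 0.05 s, during which the arm holds its last target.

## Task

The drill guide block that sits in the jig has to come out so that the one with the bigger bores can go in. Turn the jig's T-handled lock about a quarter turn anticlockwise (seen from above) so that its tab swings off the block's shoulder, then grip the block by its head and rock it side to side, along the slot, while you ease it upward until it comes free. It fits tighter than the jig is heavy, so do not pull straight: the jig stands loose and must stay flat on the bench where it is. Finish while still holding the block, upright and still, just clear above its slot (a few centimetres at most), the lock left open and the other things on the bench left alone.

Things in the scene. Friction and masses are not known exactly. Their poses are not given: they have to be found in the camera images.
- jig: Drilling jig, loose on the bench, 1.35 kg: plywood base 110 (x) x 196 (y) x 15 mm, on it an aluminium housing 55 mm wide, its top 55 mm above the bench. Origin on the underside below the slot's middle, z up, y along the slot. Base from y -88 to +108 mm, housing from -67 to +87 mm, lock on it at y +68 mm. Its centre of mass lies below the slot.
- slot_mouth (a point): Middle of the slot's open top, 55 mm above the jig's underside; axes as the jig's. The slot is 27 mm wide (x), 66 mm long (y); the block goes 24 mm deep and stands on a seat 12 mm long in y in its middle. Play each side: 1.5 mm in x, 3 mm in y; the block can rock about 0.2 rad either way about x.
- pinch (a point): Point in the slot's middle 45 mm above the jig's underside, between four sprung plungers (y +-12 mm, two in each cheek). They hold the block by dry friction, over 30 N straight up: far more than lifts the jig. Rocked about this point, 0.13 rad either way, the block slides up on one side and down on the other and may be raised 1.5 mm a swing almost freely. It leaves their grip after rising 16 mm.
- guide: Guide block in the jig's slot, dark hardwood, 0.26 kg, 77 mm high: foot 24 (x) x 60 (y) x 29 mm; on its middle the head, 24 (x) x 32 (y) x 46 mm, with two 6 mm bores lined with steel in the top. The foot's ends beside the head are the shoulders. Origin in the middle of the underside, z up, y along the slot. Seated, the origin is 31 mm and the head 60 to 106 mm above the bench.
- guide_head (a point): Grip point in the middle of the guide block's head, 55 mm above its underside; axes as the block's.
- lock (a joint): Angle of the captive lock about the vertical: 0 with its tab along the jig's -y, over the block's shoulder; grows when turned anticlockwise seen from above, to a stop at 1.6 rad with the tab across the jig, to +x. The tab clears the block from about 0.6 rad. It stays where it is left; 0.05 N m turns it.
- lock_grip (a point): Middle of the lock's black T-bar, on its axis, 79 mm above the bench. The bar is 12 mm wide, 40 mm long, 22 mm high (68 to 90 mm above the bench), its length along the tab. The steel tab just below is 14 mm wide, 4 mm thick, its top 66 mm above the bench, and reaches 48 mm from the axis.
- spare_guide: A second guide block of the same size with 9 mm bores, standing on the bench near the jig; leave it. Origin in the middle of its underside.
- cup: A turned wooden cup, 53 mm wide, 60 mm high; leave it. Origin under its middle.
Mind the look-alikes: they are no part of the job. What is shaped like the guide but turquoise is not meant.

How it is judged (in metres and radians):
On the way, in this order (a step that is already met when the one before it is completed fails the run):
1. the lock is turned aside with the block still down in its slot (value of joint lock above 1 rad and z of guide in the frame of jig below 0.04 m), for 0.1 s.
2. the block is rocked over by 3 degrees or more while still in the slot (angle between the z axis of guide and the z axis of jig, either way round above 0.05 rad and z of guide in the frame of jig below 0.05 m), for 0.05 s.
At the end, for the whole second after the job is handed in: the fingers hold the guide block (over 1 N) still (under 0.03 m/s) and upright (within 0.2 rad), its foot 4 to 60 mm above the slot's mouth and within 35 mm sideways of it, touching no part of the jig; the lock is open by more than 1.0 rad and the jig stands flat on the bench (z of guide in the frame of slot_mouth between 0.004 and 0.06 m and horizontal distance between guide and slot_mouth below 0.035 m and angle between guide's own z axis and vertical below 0.2 rad and linear speed of guide below 0.03 m/s and contact force between the fingers and guide above 1 N and contact force between guide and jig below 0.3 N and value of joint lock above 1 rad and height (world z) of jig below 0.004 m and angle between jig's own z axis and vertical below 0.04 rad); the arm keeps its last pose, push and grip.
It fails at once if the jig is lifted or tipped off the bench (over 10 mm, or 0.1 rad) (height (world z) of jig above 0.01 m or angle between jig's own z axis and vertical above 0.1 rad).
It fails at once if the jig is dragged over 50 mm from where it stood (distance of jig from where it was at the start of the episode above 0.05 m).
It fails at once if the spare block or the cup is moved over 30 mm (distance of any of spare_guide, cup from where it was at the start of the episode above 0.03 m).
It also fails if it takes over 64 s, if anything falls off the work surface, if the arm or the gripper's body presses on something with over 40 N, if the wrist force passes 120 N, or if a joint passes its speed limit or range.

## Working session

There is one attempt and no reset: what is moved stays moved. The work goes in short steps, Python scripts to look and compute and a shell command to move; the robot and the scene stay as the last step left them, time stands still between calls to the robot, and variables do not carry over. Pictures are saved under pics/ and viewed, and the job is handed in when it is done.

```bash
ls; mkdir -p pics
python3 - <<'E'
from station import r
import cv2
print(r.sense())
for n in ["scene","side","wrist"]:
    p=r.snapshot(n); cv2.imwrite(f"pics/{n}0.png",p["color"][:,:,::-1])
    print(n,p["vertical_fov"],p["cx"],p["cy"],p["k1"],p["R"],p["t"])
    for th in ["jig","guide","lock_grip","guide_head","slot_mouth","spare_guide","cup"]:
        q=[(round(d["confidence"],2),round(d["position"][0]*400),round(d["position"][1]*640)) for d in r.pinpoint(th,p)]
        print(th,q)
E
```

```text
pics
{'t': 0.0, 'joints': array([ 6.09750004e+01,  6.67361517e+00,  8.26363098e+01, -6.77984209e-04,
        9.07565418e+01, -2.16568109e+00]), 'joint_velocities': array([-0.04811712,  0.05761211, -0.07112309, -0.01606451, -0.04316657,
        0.00051009]), 'tau': array([-5.06280867e-04, -7.21270752e+01, -6.22594857e+01,  7.80720566e-02,
        2.38595833e-02, -1.37738625e-04]), 'eef_pos': array([304.88171438, 602.00520891, 231.90505813]), 'tool_rot': array([-8.99981657e+01,  6.64449429e-02,  6.31406740e+01]), 'contact_force': array([-0.53481319,  0.53889856, -0.47398277]), 'moment': array([-0.00749916, -0.01415275, -0.00078463]), 'gripper_width': 0.9989112949785842}
scene 43.6317937711775 314.931161481275 200.70213151751489 -0.09233509974562337 [[ 0.90067801 -0.43401945  0.02015527]
 [-0.23749643 -0.53063764 -0.81364559]
 [ 0.36383316  0.72804588 -0.58101173]] [-274.6727371   360.02824751  479.6898589 ]
jig [(0.62, 243, 307)]
guide [(0.98, 227, 308), (0.69, 223, 379), (0.61, 202, 249), (0.51, 185, 282)]
lock_grip [(0.55, 186, 283)]
guide_head [(0.8, 203, 309), (0.62, 203, 384)]
slo
[... 272 characters left out ...]
0.80812376 -0.47104869]] [577.40952847  40.252012   983.92243869]
jig [(0.72, 236, 330)]
guide [(0.82, 219, 277)]
lock_grip []
guide_head [(0.94, 198, 275)]
slot_mouth [(0.97, 215, 332)]
spare_guide [(0.94, 217, 367)]
cup [(0.83, 283, 331), (0.15, 219, 367)]
wrist 59.204417676057524 319.02417315799596 198.18656208784483 -0.055240254428438405 [[ 4.51211469e-01  8.92416783e-01  7.04622847e-04]
 [ 8.66726131e-01 -4.38409931e-01  2.37870860e-01]
 [ 2.12588861e-01 -1.06719345e-01 -9.71296534e-01]] [-675.62808669  -28.37305775  388.18823123]
jig [(0.63, 360, 187)]
guide []
lock_grip [(0.84, 380, 206)]
guide_head [(0.21, 366, 190)]
slot_mouth []
spare_guide [(0.65, 281, 268)]
cup [(0.82, 283, 266)]
```

View pics/scene0.png

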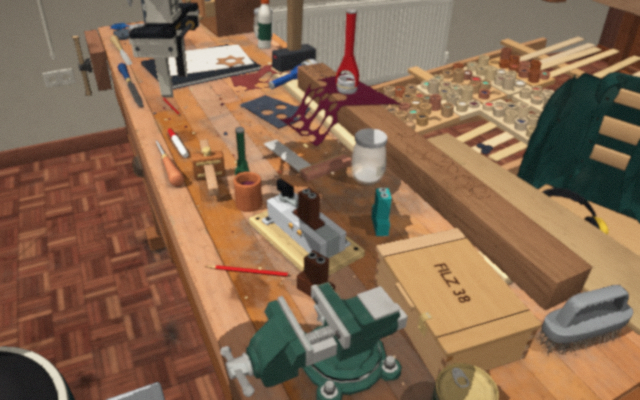

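View pics/side0.png

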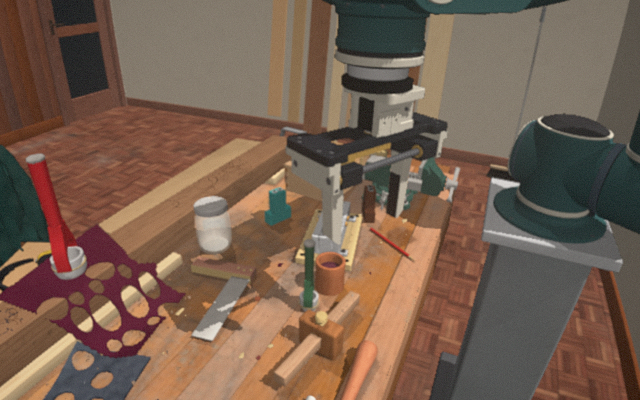

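View pics/wrist0.png

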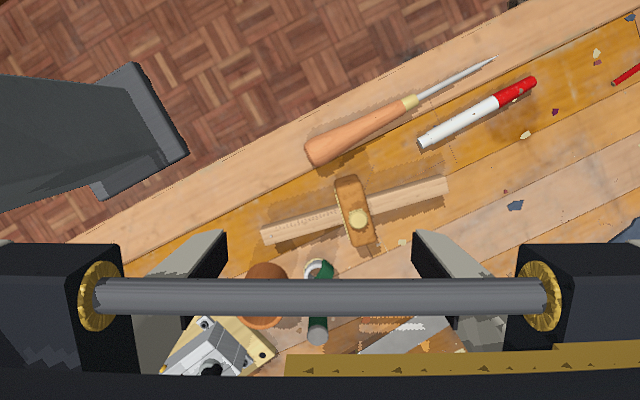

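```bash
cat > h.py <<'E'
import numpy as np, cv2
from station import r
def K(p):
    f=200/np.tan(np.radians(p["vertical_fov"])/2); return f
def proj(p,X):
    X=np.atleast_2d(X); c=X@np.array(p["R"]).T+np.array(p["t"]); s=c[:,:2]/c[:,2:]
    s=s*(1+p["k1"]*(s**2).sum(1,keepdims=True)); return s*K(p)+[p["cx"],p["cy"]]
def ray(p,uv):
    d=(np.array(uv,float)-[p["cx"],p["cy"]])/K(p); s=d.copy()
    for _ in range(20): s=d/(1+p["k1"]*(s@s))
    R=np.array(p["R"]); return -R.T@np.array(p["t"]), R.T@np.array([s[0],s[1],1])
def onz(p,uv,z):
    c,d=ray(p,uv); return c+d*(z-c[2])/d[2]
def crop(p,box,name,s):
    l,t,w,h=box; im=p["color"][t:t+h,l:l+w,::-1]
    cv2.imwrite(name,cv2.resize(im,None,fx=s,fy=s,interpolation=cv2.INTER_CUBIC))
E
python3 - <<'E'
from h import *
p=r.snapshot("scene"); crop(p,(225,160,190,150),"pics/sc1.png",4)
print("tcp",proj(p,r.sense()["eef_pos"]), "base",proj(p,[0,0,0]))
for n,uv,z in [("jig",(307,243),0),("guide",(308,227),31),("gh",(309,203),86),("slot",(308,219),55),("lockgrip",(284,187),79),("spare",(316,293),0),("cup",(250,202),0)]:
    print(n,onz(p,uv,z).round(0))
q=r.snapshot("side")
crop(q,(240,160,180,140),"pics/si1.png",4)
print("tcp",proj(q,r.sense()["eef_pos"]))
for n,uv,z in [("jig",(330,236),0),("slot",(332,215),55),("spare",(367,217),0),("cup",(331,283),0),("turq",(277,219),0)]:
    print(n,onz(q,uv,z).round(0))
E
```

```text
tcp [[173.39047739  78.6994336 ]] base [[ 52.38062804 544.84115832]]
jig [451. 335.   0.]
guide [455. 341.  31.]
gh [454. 336.  86.]
slot [451. 333.  55.]
lockgrip [438. 407.  79.]
spare [412. 219.   0.]
cup [401. 494.   0.]
tcp [[364.17014909 216.92894279]]
jig [454. 333.   0.]
slot [451. 336.  55.]
spare [407. 221.   0.]
cup [392. 476.   0.]
turq [592. 322.   0.]
```

View pics/sc1.png

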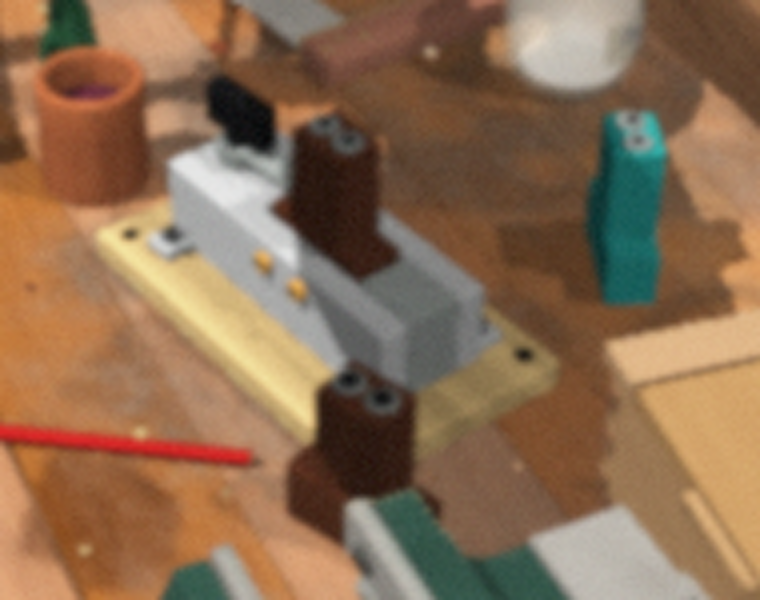

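View pics/si1.png

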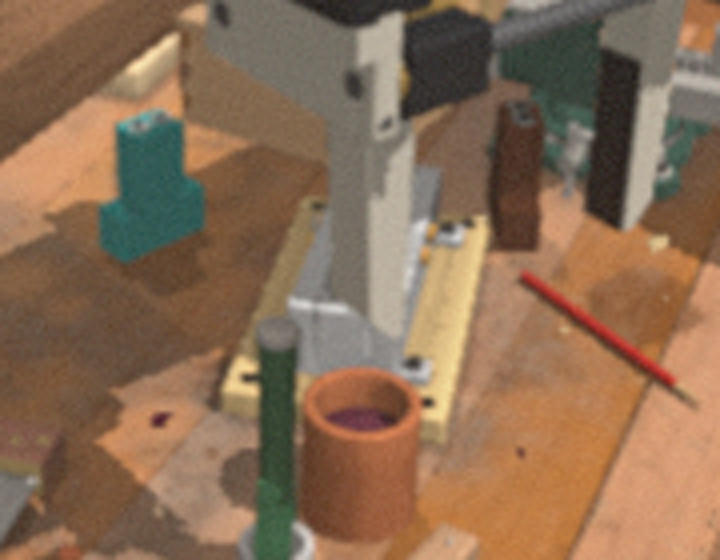

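```bash
cat > fit.py <<'E'
from h import *
from scipy.optimize import least_squares
p=r.snapshot("scene")
pts=[((-55,108,15),(97,234)),((55,-88,15),(558,358)),((-27.5,87,55),(170,163)),((-27.5,-67,55),(403,328)),((27.5,-67,55),(483,292)),((0,68,79),(240,117))]
J=np.array([a for a,b in pts],float); U=np.array([b for a,b in pts])/4+[225,160]
def T(v,J):
    c,s=np.cos(v[2]),np.sin(v[2]); return np.c_[v[0]+c*J[:,0]-s*J[:,1],v[1]+s*J[:,0]+c*J[:,1],J[:,2]]
s=least_squares(lambda v:(proj(p,T(v,J))-U).ravel(),[451,335,.17],x_scale=[1,1,.01])
print(s.x[:2],np.degrees(s.x[2]),s.fun.reshape(-1,2).round(1))
v=s.x
im=cv2.resize(p["color"][160:310,225:415,::-1],None,fx=4,fy=4,interpolation=cv2.INTER_CUBIC)
def box(x0,x1,y0,y1,z0,z1,col):
    for zz in(z0,z1):
        q=(proj(p,T(v,np.array([[x0,y0,zz],[x1,y0,zz],[x1,y1,zz],[x0,y1,zz]],float)))-[225,160])*4
        cv2.polylines(im,[q.astype(int)],True,col,1)
box(-55,55,-88,108,0,15,(0,255,0));box(-27.5,27.5,-67,87,15,55,(255,255,0));box(-12,12,-16,16,60,106,(0,0,255));box(-6,6,48,88,68,90,(255,0,255))
cv2.imwrite("pics/fit.png",im)
print(T(v,np.array([[0,68,79],[0,0,86.]])))
E
python3 fit.py
```

```text
[454.59346285 334.79170691] 14.133371176890757 [[-0.4 -0. ]
 [ 2.  -0.6]
 [-0.6 -0.1]
 [-3.1  2.4]
 [ 2.  -2. ]
 [ 0.3 -0.4]]
[[437.98923239 400.73334422  79.        ]
 [454.59346285 334.79170691  86.        ]]
```

View pics/fit.png

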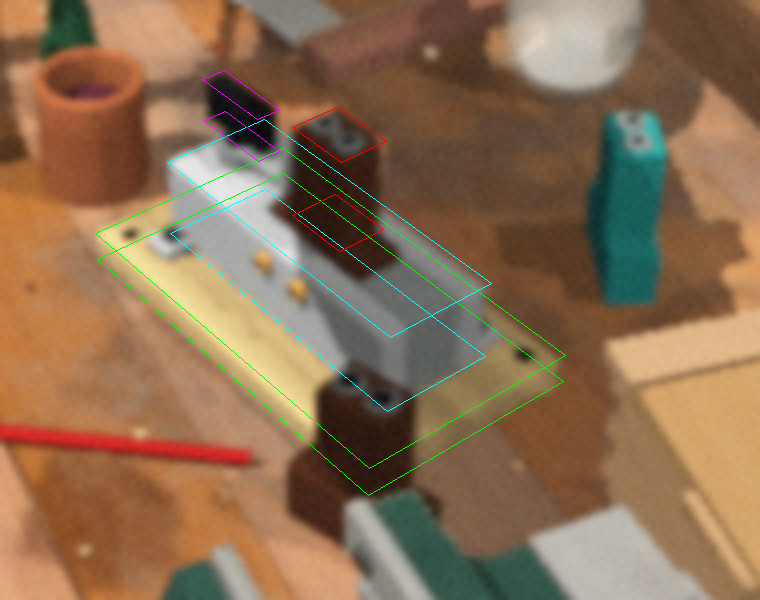

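Run:
```python
from h import *
from scipy.spatial.transform import Rotation as Ro
p=r.snapshot("wrist"); s=r.sense()
R0=Ro.from_euler("xyz",s["tool_rot"],degrees=True).as_matrix()
R=np.array(p["R"]);C=-R.T@p["t"]
print("cam in tool",R0.T@(C-s["eef_pos"]), "axes in tool\n",(R@R0).round(3))
np.savez("hand.npz",Rct=R@R0,c=R0.T@(C-s["eef_pos"]))
print("tcp px",proj(p,s["eef_pos"]))
q=r.snapshot("side"); sc=r.snapshot("scene")
print("green base side",onz(q,(308,303),0), "scene",onz(sc,(241,177),0))
b=onz(q,(308,303),0)
for z in (50,100,150,200): print(z,proj(q,[b[0],b[1],z]),proj(sc,[b[0],b[1],z]))
for yaw,pos in [(14,(400,330,260)),(14,(440,400,260)),(14,(440,330,260)),(104,(440,400,260)),(14,(460,270,260)),(14,(460,250,300)),(-166,(440,400,260))]:
    Rt=Ro.from_euler("xyz",[-90,0,yaw],degrees=True).as_matrix()
    pp=dict(p); pp["R"]=R@R0@Rt.T*1.0 if False else (R@R0)@Rt.T
    Cn=np.array(pos)+Rt@(R0.T@(C-s["eef_pos"])); pp["t"]=-pp["R"]@Cn
    print(yaw,pos,proj(pp,[[438,401,90],[454,335,106],[475,250,15]]).round().tolist())
```

```text
cam in tool [   0.32212693 -151.58580785   65.24434188] axes in tool
 [[ 1.    -0.001  0.001]
 [ 0.001 -0.238 -0.971]
 [ 0.001  0.971 -0.238]]
tcp px [[318.01309701 257.17318389]]
green base side [407.83518005 542.05580426   0.        ] scene [414.0351598  588.00924029   0.        ]
50 [[308.26197672 280.466282  ]] [[243.89396196 168.01857419]]
100 [[308.55162809 256.10221691]] [[242.33370884 146.05416624]]
150 [[308.87233925 229.73906256]] [[240.70894774 122.79540942]]
200 [[309.22793548 201.19845176]] [[239.01901224  98.15635151]]
14 (400, 330, 260) [[379.0, 119.0], [378.0, 197.0], [363.0, 250.0]]
14 (440, 400, 260) [[317.0, 183.0], [316.0, 257.0], [317.0, 293.0]]
14 (440, 330, 260) [[336.0, 108.0], [335.0, 186.0], [331.0, 242.0]]
104 (440, 400, 260) [[320.0, 182.0], [244.0, 185.0], [184.0, 169.0]]
14 (460, 270, 260) [[331.0, 32.0], [330.0, 113.0], [327.0, 191.0]]
14 (460, 250, 300) [[334.0, 20.0], [334.0, 92.0], [330.0, 169.0]]
-166 (440, 400, 260) [[320.0, 186.0], [321.0, 111.0], [321.0, 26.0]]
```

```bash
python3 -m handwheel '{"travel":[[-1.19,-0.28,-2.12],[-1.19,-0.28,-2.12],[-1.19,-0.28,-2.12],[-1.19,-0.28,-2.12],[-1.19,-0.28,-2.12],[-1.19,-0.28,-2.12],[-1.19,-0.28,-2.12],[-1.19,-0.28,-2.12],[-1.19,-0.28,-2.12],[-1.19,-0.28,-2.12]],"rot":[[0,0,0],[0,0,0],[0,0,0],[0,0,0],[0,0,0],[0,0,0],[0,0,0],[0,0,0],[0,0,0],[0,0,0]],"claw":[0,0,0,0,0,0,0,0,0,0]}'
python3 -m handwheel '{"travel":[[0,0,0],[0,0,0],[0,0,0],[0,0,0],[0,0,0],[0,0,0],[0,0,0],[0,0,0],[0,0,0],[0,0,0]],"rot":[[0,5.5,0],[0,5.5,0],[0,5.5,0],[0,5.5,0],[0,5.5,0],[0,5.5,0],[0,5.5,0],[0,5.5,0],[0,5,0],[0,0,0]],"claw":[0,0,0,0,0,0,0,0,0,0]}'
python3 - <<'E'
from h import *
p=r.snapshot("wrist");cv2.imwrite("pics/w1.png",p["color"][:,:,::-1]); s=r.sense(); print(s["eef_pos"],s["tool_rot"])
for th in ["jig","guide","lock_grip","guide_head","slot_mouth"]:
    print(th,[(round(d["confidence"],2),round(d["position"][1]*640,1),round(d["position"][0]*400,1)) for d in r.pinpoint(th,p)])
E
```

```text
t: 2.33
eef_pos: [440.9, 399.2, 260.9]
tool_rot: [-90.0, -0.0, 63.1]
contact_force: [0.5, 0.3, 0.8]
gripper_width: 0.997
t: 3.17
eef_pos: [440.3, 400.2, 260.7]
tool_rot: [-90.0, -0.0, 13.9]
contact_force: [0.2, 0.5, 0.5]
gripper_width: 1.002
[440.3392573  400.21367553 260.70233992] [-8.99998139e+01 -3.41654482e-03  1.42188565e+01]
jig [(0.96, 316.5, 220.9)]
guide [(0.83, 314.9, 229.2), (0.75, 422.4, 260.4)]
lock_grip [(0.83, 316.0, 177.0)]
guide_head [(0.72, 312.7, 247.7)]
slot_mouth [(0.66, 313.4, 236.8)]
```

View pics/w1.png

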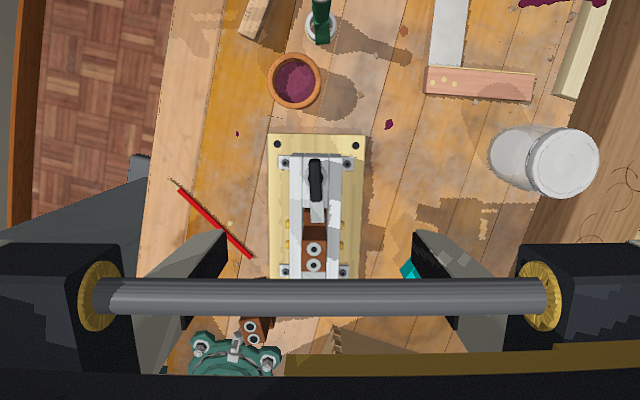

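Run:
```python
from h import *
p=r.snapshot("wrist"); crop(p,(245,120,150,165),"pics/w1c.png",4)
```

```text
(no output)
```

View pics/w1c.png

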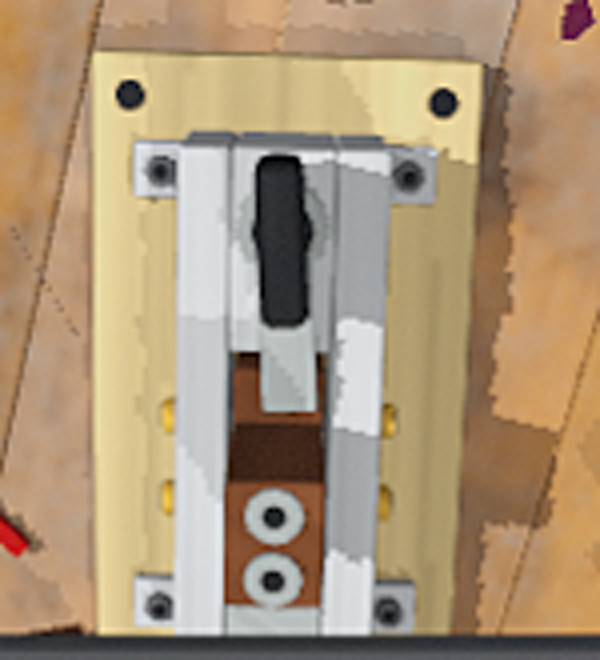

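Run:
```python
from h import *
from scipy.optimize import least_squares
p=r.snapshot("wrist")
pts=[((-55,108,15),(93,52)),((55,108,15),(483,65)),((-12,16,106),(227,482)),((12,16,106),(324,483)),((-12,-16,106),(225,604)),((12,-16,106),(323,606)),((0,88,90),(281,158)),((0,48,90),(288,325)),((-27.5,87,55),(181,146)),((27.5,87,55),(389,151))]
J=np.array([a for a,b in pts],float); U=np.array([b for a,b in pts])/4+[245,120]
def T(v,J):
    c,s=np.cos(v[2]),np.sin(v[2]); return np.c_[v[0]+c*J[:,0]-s*J[:,1],v[1]+s*J[:,0]+c*J[:,1],J[:,2]]
for idx in (range(10),[0,1,2,3,4,5,8,9],[6,7]):
    idx=list(idx)
    s=least_squares(lambda v:(proj(p,T(v,J[idx]))-U[idx]).ravel(),[451,335,.2],x_scale=[1,1,.01])
    print(s.x[:2],np.degrees(s.x[2]),s.fun.reshape(-1,2).round(1).tolist()); print(T(s.x,np.array([[0,68,79],[0,0,86.]])).round(1))
```

```text
[452.23510656 335.88177111] 12.8046996991221 [[-0.5, -0.7], [0.6, -1.5], [-0.5, -0.5], [1.2, -0.2], [-0.5, 0.8], [0.4, 0.9], [0.9, 0.8], [-1.8, 1.2], [-0.9, -0.5], [1.2, -0.4]]
[[437.2 402.2  79. ]
 [452.2 335.9  86. ]]
[452.13154457 335.58108249] 12.729733655507355 [[-0.5, -0.5], [0.6, -1.1], [-0.7, -0.3], [1.0, 0.1], [-0.7, 1.0], [0.2, 1.1], [-1.0, -0.3], [1.1, -0.1]]
[[437.1 401.9  79. ]
 [452.1 335.6  86. ]]
[456.69869177 337.98097615] 16.50106703705104 [[-0.0, -0.2], [0.0, 0.2]]
[[437.4 403.2  79. ]
 [456.7 338.   86. ]]
```

```bash
python3 -m handwheel '{"travel":[[-0.12,1.5,0.13],[-0.12,1.5,0.13],[0,1.5,0],[0,1.5,0],[0,1.5,0],[0,1.5,0],[0,1.5,0],[0,1.5,0],[0,1.5,0],[0,1.5,0]],"rot":[[0,-1,0],[0,-1,0],[0,0,0],[0,0,0],[0,0,0],[0,0,0],[0,0,0],[0,0,0],[0,0,0],[0,0,0]],"claw":[0.5,0.5,0.5,0.5,0.5,0.5,0.5,0.5,0.5,0.5]}'
python3 -m handwheel '{"travel":[[0,0.5,0],[0,0.5,0],[0,0.5,0],[0,0.5,0],[0,0.5,0],[0,0.27,0],[0,0,0],[0,0,0],[0,0,0],[0,0,0]],"rot":[[0,0,0],[0,0,0],[0,0,0],[0,0,0],[0,0,0],[0,0,0],[0,0,0],[0,0,0],[0,0,0],[0,0,0]],"claw":[0.5,0.5,0.5,0.5,0.5,0.5,0.5,0.5,0.5,0.5]}'
python3 - <<'E'
from h import *
p=r.snapshot("wrist");cv2.imwrite("pics/w2.png",p["color"][:,:,::-1])
p=r.snapshot("scene");crop(p,(200,80,190,150),"pics/s2.png",4)
E
```

```text
t: 4.4
eef_pos: [437.3, 402.1, 109.1]
tool_rot: [-90.0, 0.0, 16.1]
contact_force: [-0.3, -0.5, -0.8]
gripper_width: 0.5
t: 5.23
eef_pos: [437.5, 402.2, 83.3]
tool_rot: [-90.0, -0.0, 16.1]
contact_force: [1.0, -1.1, 1.3]
gripper_width: 0.496
```

View pics/w2.png

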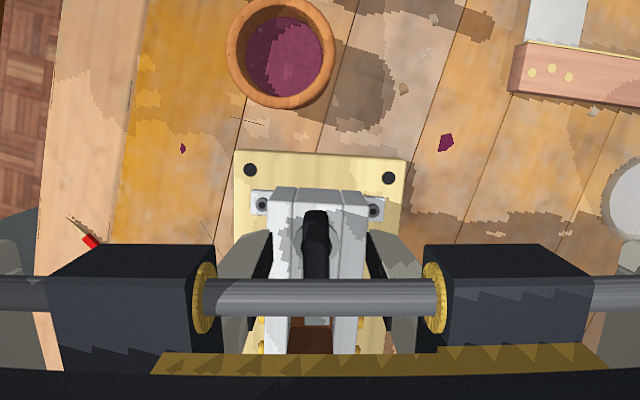

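View pics/s2.png

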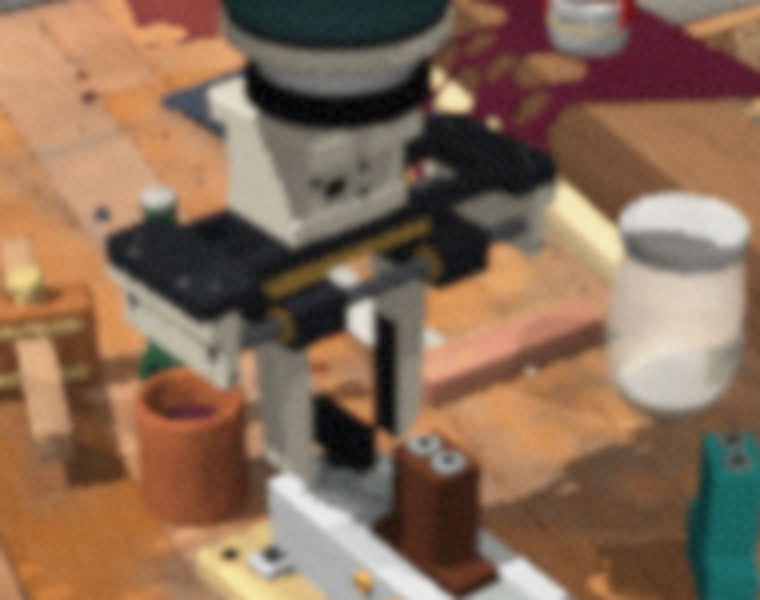

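```bash
python3 -m handwheel '{"travel":[[0,0,0],[0,0,0],[0,0,0],[0,0,0],[0,0,0],[0,0,0],[0,0,0],[0,0,0],[0,0,0],[0,0,0]],"rot":[[0,0,0],[0,0,0],[0,0,0],[0,0,0],[0,0,0],[0,0,0],[0,0,0],[0,0,0],[0,0,0],[0,0,0]],"claw":[1,1,1,1,1,1,1,1,1,1]}' 12
```

```text
t: 6.17
eef_pos: [437.1, 402.1, 82.9]
tool_rot: [-90.0, 0.0, 16.1]
contact_force: [-5.9, -0.8, 2.4]
gripper_width: 0.155
```

```bash
python3 -m handwheel '{"travel":[[0,0,0],[0,0,0],[0,0,0],[0,0,0],[0,0,0],[0,0,0],[0,0,0],[0,0,0],[0,0,0],[0,0,0]],"rot":[[0,-1,0],[0,-3,0],[0,-4,0],[0,-4,0],[0,-4,0],[0,-4,0],[0,-4,0],[0,-4,0],[0,-4,0],[0,-4,0]],"claw":[1,1,1,1,1,1,1,1,1,1]}'
```

```text
t: 7.0
eef_pos: [437.0, 402.0, 82.8]
tool_rot: [-90.0, 0.1, 52.3]
contact_force: [-6.5, -2.5, 3.4]
gripper_width: 0.157
```

```bash
python3 -m handwheel '{"travel":[[0,0,0],[0,0,0],[0,0,0],[0,0,0],[0,0,0],[0,0,0],[0,0,0],[0,0,0],[0,0,0],[0,0,0]],"rot":[[0,-5,0],[0,-5,0],[0,-5,0],[0,-5,0],[0,-5,0],[0,-5,0],[0,-5,0],[0,-5,0],[0,-4,0],[0,0,0]],"claw":[1,1,1,1,1,1,1,1,1,1]}'
python3 - <<'E'
from h import *
print(r.sense()["moment"])
p=r.snapshot("wrist");cv2.imwrite("pics/w3.png",p["color"][:,:,::-1])
p=r.snapshot("scene");crop(p,(200,120,190,150),"pics/s3.png",4)
E
```

```text
t: 7.83
eef_pos: [436.9, 401.9, 82.8]
tool_rot: [-89.9, 0.0, 96.4]
contact_force: [-5.7, -3.8, 3.2]
gripper_width: 0.156
[-0.60072401  1.22623085 -0.06175531]
```

View pics/w3.png

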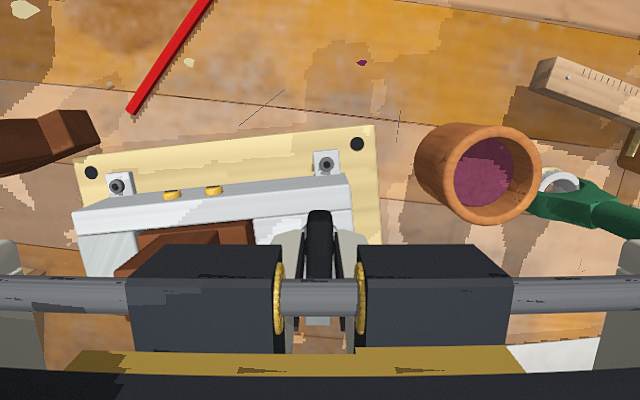

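View pics/s3.png

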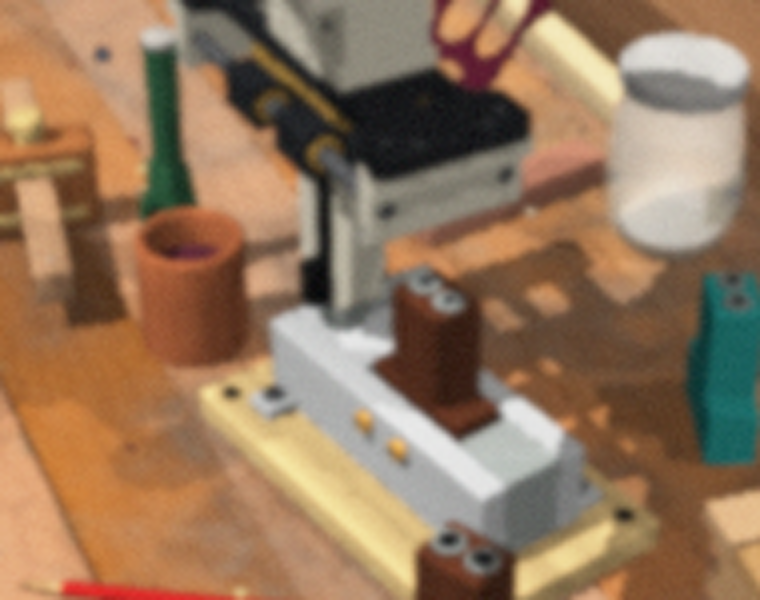

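```bash
python3 -m handwheel '{"travel":[[0,0,0],[0,0,0],[0,0,0],[0,0,0],[0,0,0],[0,-1,0],[0,-2,0],[0,-2.5,0],[0,-2.5,0],[0,-2.5,0]],"rot":[[0,0,0],[0,0,0],[0,0,0],[0,0,0],[0,0,0],[0,0,0],[0,0,0],[0,0,0],[0,0,0],[0,0,0]],"claw":[0.55,0.55,0.55,0.55,0.55,0.55,0.55,0.55,0.55,0.55]}'
python3 -m handwheel '{"travel":[[0,-2.5,0],[0,-2.5,0],[0,-2.5,0],[0,0,0],[0,0,0],[0,0,0],[0,0,0],[0,0,0],[0,0,0],[0,0,0]],"rot":[[0,-2,0],[0,-2,0],[0,-2,0],[0,0,0],[0,0,0],[0,0,0],[0,0,0],[0,0,0],[0,0,0],[0,0,0]],"claw":[0,0,0,0,0,0,0,0,0,0]}'
python3 - <<'E'
from h import *
print(r.sense()["eef_pos"],r.sense()["contact_force"])
p=r.snapshot("wrist");cv2.imwrite("pics/w4.png",p["color"][:,:,::-1]);crop(p,(150,60,240,220),"pics/w4c.png",3)
E
```

```text
t: 8.77
eef_pos: [437.3, 402.1, 190.0]
tool_rot: [-90.0, -0.0, 96.1]
contact_force: [0.1, 0.2, 0.5]
gripper_width: 0.449
t: 9.6
eef_pos: [437.3, 402.1, 262.4]
tool_rot: [-90.0, 0.0, 102.1]
contact_force: [-1.0, -0.3, 0.9]
gripper_width: 0.995
[437.29244654 402.06344951 262.42097627] [-0.99738661 -0.27422363  0.92379836]
```

View pics/w4.png

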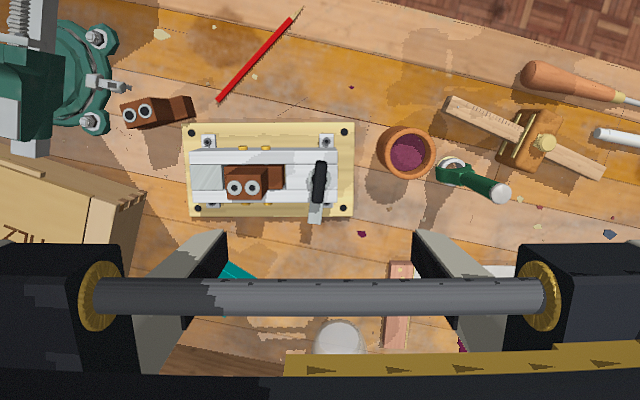

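View pics/w4c.png

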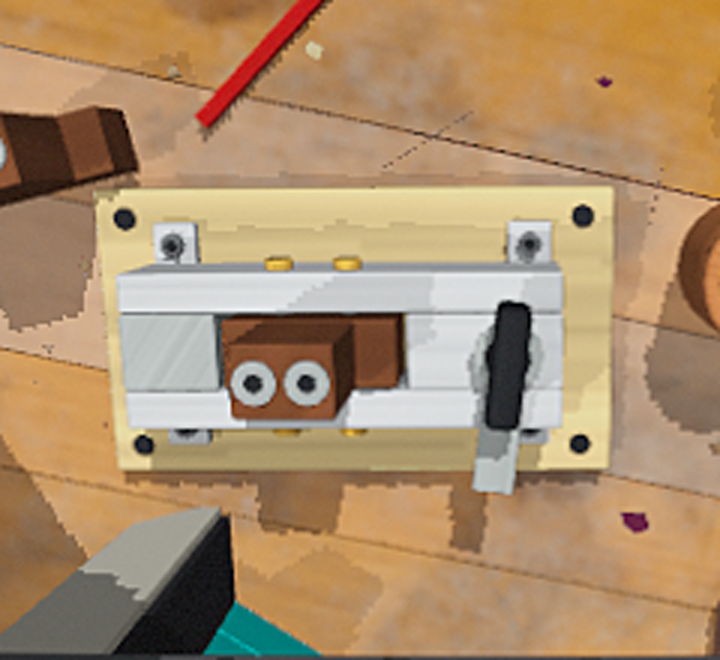

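Run:
```python
from h import *
from scipy.optimize import least_squares
p=r.snapshot("wrist")
pts=[((-55,108,15),(612,187)),((-55,-88,15),(97,190)),((55,-88,15),(122,470)),((55,108,15),(607,468)),((-27.5,-67,55),(119,273)),((27.5,-67,55),(130,427)),((-27.5,87,55),(561,272)),((27.5,87,55),(562,429)),((0,0,106),(280.5,383.5))]
J=np.array([a for a,b in pts],float); U=np.array([b for a,b in pts])/3+[150,60]
def T(v,J):
    c,s=np.cos(v[2]),np.sin(v[2]); return np.c_[v[0]+c*J[:,0]-s*J[:,1],v[1]+s*J[:,0]+c*J[:,1],J[:,2]]
s=least_squares(lambda v:(proj(p,T(v,J))-U).ravel(),[451,335,.2],x_scale=[1,1,.01])
print(s.x[:2],np.degrees(s.x[2]),s.fun.reshape(-1,2).round(1).tolist())
print("head by bores",onz(p,U[8],106))
```

```text
[452.04691182 336.83276766] 12.287024362130726 [[1.6, -0.4], [-1.8, -0.4], [-1.7, 0.3], [1.2, 0.8], [-1.5, 0.2], [-0.7, 0.8], [1.4, -0.1], [0.5, -0.2], [0.6, -0.3]]
head by bores [452.39593073 336.31336406 106.        ]
```

```bash
python3 -m handwheel '{"travel":[[-1.1,0,0],[-1.1,0,0],[-1.1,0,0],[-1.1,0,0],[-1.1,0,0],[-1.25,0,-0.09],[0,1.5,0],[0,2,0],[0,2,0],[0,2,0]],"rot":[[0,-0.3,0],[0,0,0],[0,0,0],[0,0,0],[0,0,0],[0,0,0],[0,0,0],[0,0,0],[0,0,0],[0,0,0]],"claw":[0.4,0.4,0.4,0.4,0.4,0.4,0.4,0.4,0.4,0.4]}'
python3 -m handwheel '{"travel":[[0,1.5,0],[0,1,0],[0,1,0],[0,0.5,0],[0,0,0],[0,0,0],[0,0,0],[0,0,0],[0,0,0],[0,0,0]],"rot":[[0,0,0],[0,0,0],[0,0,0],[0,0,0],[0,0,0],[0,0,0],[0,0,0],[0,0,0],[0,0,0],[0,0,0]],"claw":[0.4,0.4,0.4,0.4,0.4,0.4,0.4,0.4,0.4,0.4]}'
python3 - <<'E'
from h import *
p=r.snapshot("wrist");cv2.imwrite("pics/w5.png",p["color"][:,:,::-1])
p=r.snapshot("scene");crop(p,(210,80,190,150),"pics/s5.png",4)
E
```

```text
t: 10.53
eef_pos: [452.7, 335.9, 186.3]
tool_rot: [-90.0, -0.0, 102.4]
contact_force: [-0.0, 0.8, 0.7]
gripper_width: 0.601
t: 11.37
eef_pos: [452.8, 336.5, 148.3]
tool_rot: [-90.0, -0.0, 102.4]
contact_force: [-1.1, -0.5, 0.1]
gripper_width: 0.597
```

View pics/w5.png

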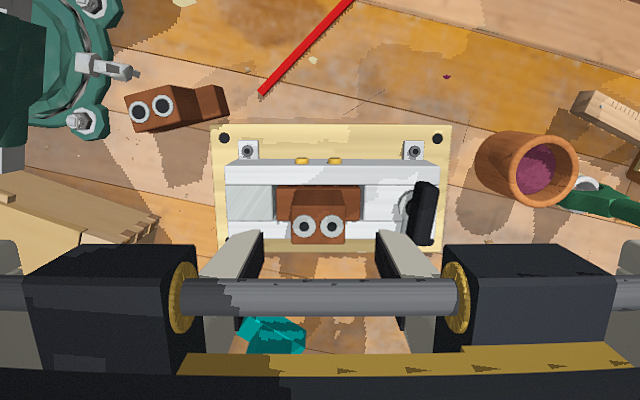

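View pics/s5.png

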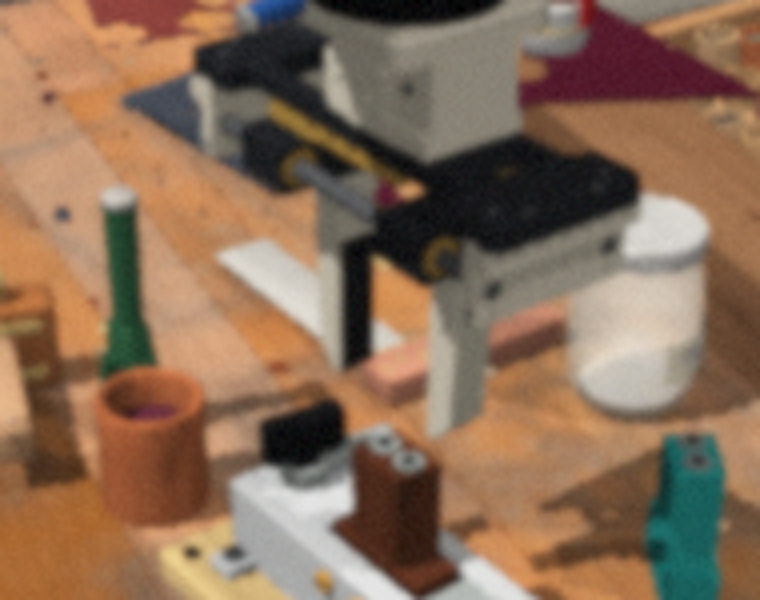

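```bash
python3 -m handwheel '{"travel":[[0,1,0],[0,1,0],[0,1,0],[0,1,0],[0,1,0],[0,1,0],[0,0.7,0],[0,0,0],[0,0,0],[0,0,0]],"rot":[[0,0,0],[0,0,0],[0,0,0],[0,0,0],[0,0,0],[0,0,0],[0,0,0],[0,0,0],[0,0,0],[0,0,0]],"claw":[0.4,0.4,0.4,0.4,0.4,0.4,0.4,0.4,0.4,0.4]}'
python3 -m handwheel '{"travel":[[0,0,0],[0,0,0],[0,0,0],[0,0,0],[0,0,0],[0,0,0],[0,0,0],[0,0,0],[0,0,0],[0,0,0]],"rot":[[0,0,0],[0,0,0],[0,0,0],[0,0,0],[0,0,0],[0,0,0],[0,0,0],[0,0,0],[0,0,0],[0,0,0]],"claw":[1,1,1,1,1,1,1,1,1,1]}' 40
```

```text
t: 12.3
eef_pos: [452.9, 336.6, 81.4]
tool_rot: [-90.0, -0.0, 102.4]
contact_force: [-0.1, -0.8, 0.2]
gripper_width: 0.598
t: 13.13
eef_pos: [453.2, 336.4, 82.0]
tool_rot: [-90.1, 0.0, 102.4]
contact_force: [-0.2, -3.2, 9.2]
gripper_width: 0.337
```

```bash
python3 -m handwheel '{"travel":[[0.16,0,0],[0.16,-0.02,0],[0.16,-0.02,0],[0,0,0],[-0.16,-0.02,0],[-0.16,-0.02,0],[-0.16,-0.02,0],[-0.16,-0.02,0],[-0.16,-0.02,0],[-0.16,-0.02,0]],"rot":[[0,0,2.6],[0,0,2.6],[0,0,2.6],[0,0,0],[0,0,-2.6],[0,0,-2.6],[0,0,-2.6],[0,0,-2.6],[0,0,-2.6],[0,0,-2.6]],"claw":[1,1,1,1,1,1,1,1,1,1]}'
python3 - <<'E'
from h import *
s=r.sense();print(s["contact_force"],s["moment"])
p=r.snapshot("scene");crop(p,(210,80,190,150),"pics/s6.png",4)
E
```

```text
t: 13.97
eef_pos: [453.9, 331.6, 82.6]
tool_rot: [-90.0, -8.0, 102.4]
contact_force: [-1.4, -0.5, -3.3]
gripper_width: 0.34
[-1.39516563 -0.4736789  -3.26628864] [-0.23660062 -0.04939087 -0.03716598]
```

View pics/s6.png

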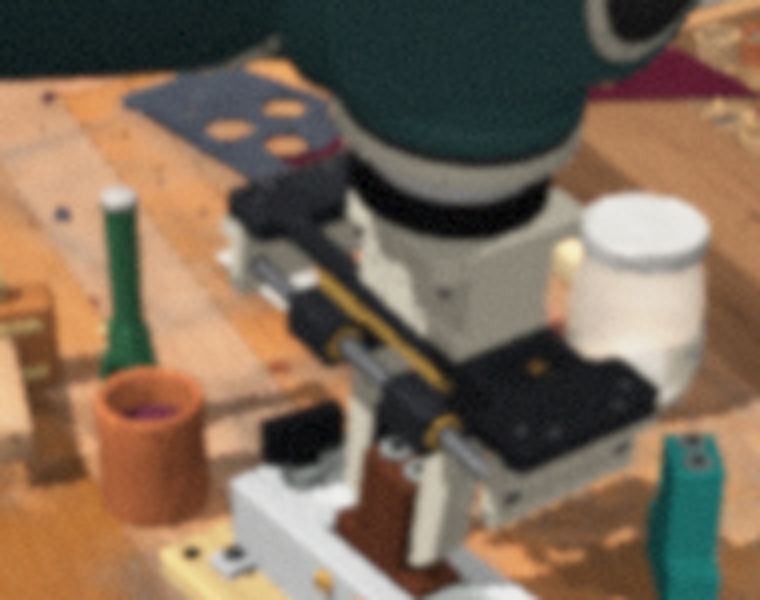

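```bash
python3 -m handwheel '{"travel":[[0.2,-0.015,0],[0.2,-0.03,0],[0.2,-0.03,0],[0.2,-0.03,0],[0.2,-0.03,0],[-0.2,-0.015,0],[-0.2,-0.03,0],[-0.2,-0.03,0],[-0.2,-0.03,0],[-0.2,-0.03,0]],"rot":[[0,0,3.1],[0,0,3.1],[0,0,3.1],[0,0,3.1],[0,0,3.1],[0,0,-3.1],[0,0,-3.1],[0,0,-3.1],[0,0,-3.1],[0,0,-3.1]],"claw":[1,1,1,1,1,1,1,1,1,1]}'
python3 - <<'E'
from h import *
s=r.sense();print(s["contact_force"],s["moment"])
E
```

```text
t: 14.85
eef_pos: [453.5, 331.2, 85.1]
tool_rot: [-90.0, -7.8, 102.4]
contact_force: [0.0, -2.5, -2.8]
gripper_width: 0.338
[ 0.02075307 -2.54787515 -2.82999346] [-0.55654692 -0.01114198 -0.03071432]
```

```bash
python3 -m handwheel '{"travel":[[0.22,-0.015,0],[0.22,-0.03,0],[0.22,-0.03,0],[0.22,-0.03,0],[0.22,-0.03,0],[-0.23,-0.015,0],[-0.23,-0.03,0],[-0.23,-0.03,0],[-0.23,-0.03,0],[-0.23,-0.03,0]],"rot":[[0,0,3.1],[0,0,3.1],[0,0,3.1],[0,0,3.1],[0,0,3.1],[0,0,-3.1],[0,0,-3.1],[0,0,-3.1],[0,0,-3.1],[0,0,-3.1]],"claw":[1,1,1,1,1,1,1,1,1,1]}'
python3 - <<'E'
from h import *
s=r.sense();print(s["contact_force"],s["moment"])
p=r.snapshot("scene");crop(p,(210,80,190,150),"pics/s7.png",4)
E
```

```text
t: 15.68
eef_pos: [453.2, 331.1, 88.1]
tool_rot: [-89.9, -7.9, 102.4]
contact_force: [-0.2, -0.0, -4.9]
gripper_width: 0.345
[-1.53134733e-01 -2.70473584e-03 -4.91544745e+00] [-0.00097745  0.03120083  0.08244216]
```

View pics/s7.png

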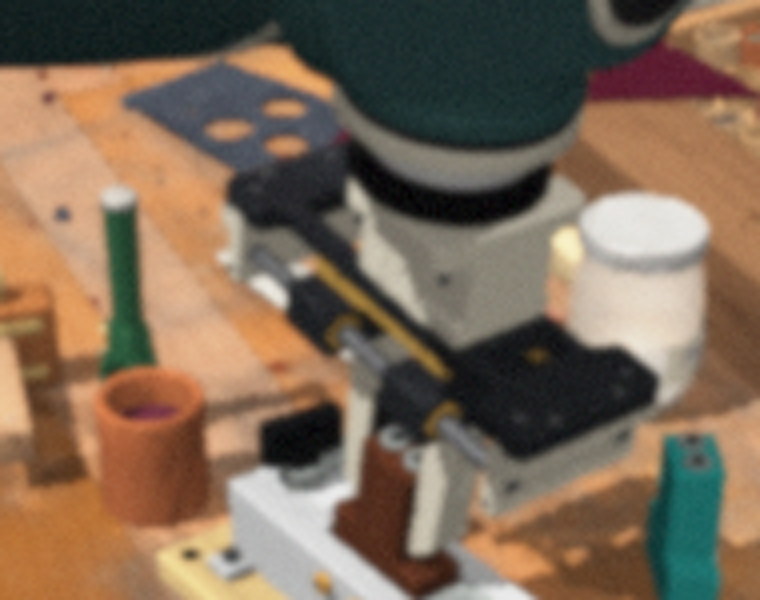

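```bash
python3 -m handwheel '{"travel":[[0.24,-0.015,0],[0.24,-0.03,0],[0.24,-0.03,0],[0.24,-0.03,0],[0.24,-0.03,0],[-0.25,-0.015,0],[-0.25,-0.03,0],[-0.25,-0.03,0],[-0.25,-0.03,0],[-0.25,-0.03,0]],"rot":[[0,0,3.1],[0,0,3.1],[0,0,3.1],[0,0,3.1],[0,0,3.1],[0,0,-3.1],[0,0,-3.1],[0,0,-3.1],[0,0,-3.1],[0,0,-3.1]],"claw":[1,1,1,1,1,1,1,1,1,1]}'
python3 -m handwheel '{"travel":[[0.26,-0.015,0],[0.26,-0.03,0],[0.26,-0.03,0],[0.26,-0.03,0],[0.26,-0.03,0],[-0.26,-0.015,0],[-0.26,-0.03,0],[-0.26,-0.03,0],[-0.26,-0.03,0],[-0.26,-0.03,0]],"rot":[[0,0,3.1],[0,0,3.1],[0,0,3.1],[0,0,3.1],[0,0,3.1],[0,0,-3.1],[0,0,-3.1],[0,0,-3.1],[0,0,-3.1],[0,0,-3.1]],"claw":[1,1,1,1,1,1,1,1,1,1]}'
python3 - <<'E'
from h import *
s=r.sense();print(s["contact_force"],s["moment"])
p=r.snapshot("scene");crop(p,(210,80,190,150),"pics/s8.png",4)
E
```

```text
t: 16.57
eef_pos: [453.8, 330.7, 92.1]
tool_rot: [-90.0, -7.8, 102.4]
contact_force: [-0.5, -0.4, -2.8]
gripper_width: 0.341
t: 17.4
eef_pos: [454.1, 331.2, 96.7]
tool_rot: [-90.1, -7.9, 102.5]
contact_force: [-0.1, -0.8, -0.1]
gripper_width: 0.339
[-0.06393965 -0.76881534 -0.0973017 ] [-0.56980184  0.14250651  0.05522395]
```

View pics/s8.png

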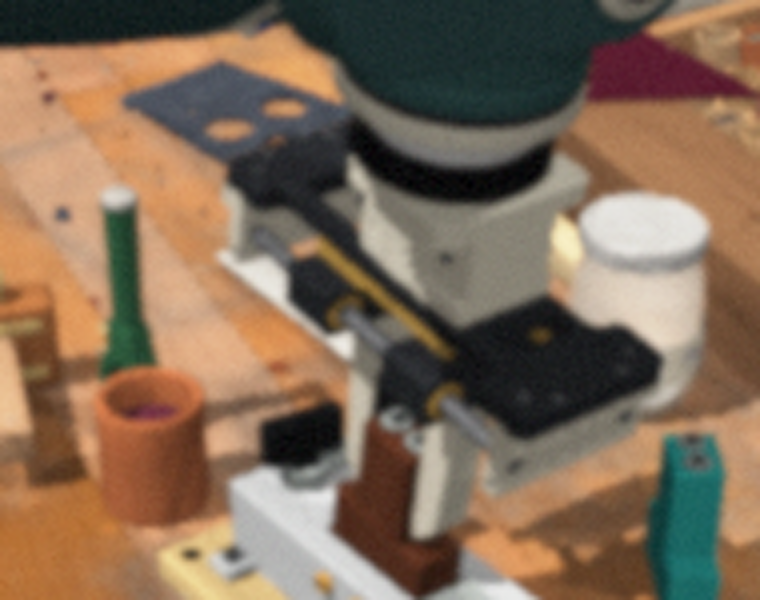

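```bash
python3 -m handwheel '{"travel":[[0.28,-0.015,0],[0.29,-0.03,0],[0.29,-0.03,0],[0.29,-0.03,0],[0.29,-0.03,0],[-0.29,-0.03,0],[-0.29,-0.03,0],[-0.16,-0.03,0],[0,0,0],[0,0,0]],"rot":[[0,0,3.1],[0,0,3.1],[0,0,3.1],[0,0,3.1],[0,0,3.1],[0,0,-3.1],[0,0,-3.1],[0,0,-1.5],[0,0,0],[0,0,0]],"claw":[1,1,1,1,1,1,1,1,1,1]}'
python3 - <<'E'
from h import *
s=r.sense();print(s["contact_force"],s["moment"])
p=r.snapshot("scene");crop(p,(210,80,190,150),"pics/s9.png",4)
E
```

```text
t: 18.28
eef_pos: [452.6, 337.4, 99.2]
tool_rot: [-90.0, 0.1, 102.4]
contact_force: [-0.4, -1.3, -2.2]
gripper_width: 0.344
[-0.43381811 -1.26770878 -2.24002344] [0.01041455 0.02731519 0.04538603]
```

View pics/s9.png

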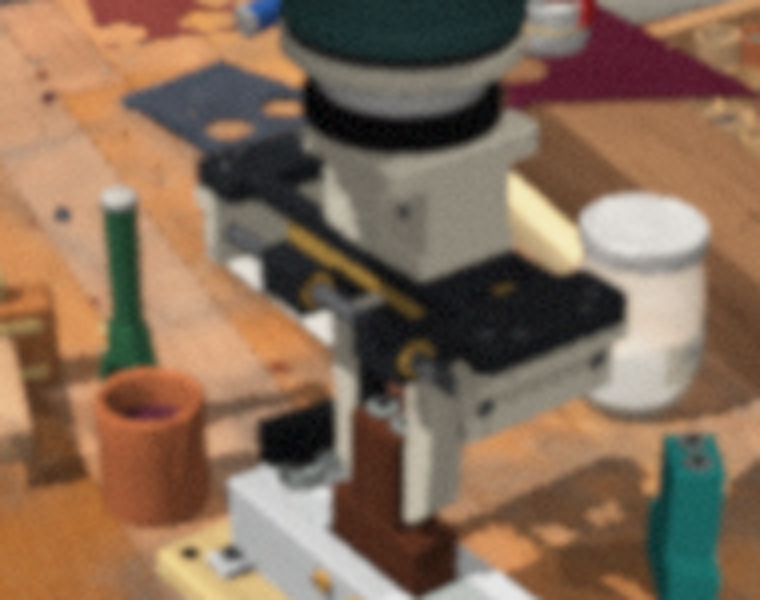

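```bash
python3 -m handwheel '{"travel":[[0,-0.05,0],[0,-0.05,0],[0,-0.05,0],[0,-0.05,0],[0,0,0],[0,0,0],[0,0,0],[0,0,0],[0,0,0],[0,0,0]],"rot":[[0,0,0],[0,0,0],[0,0,0],[0,0,0],[0,0,0],[0,0,0],[0,0,0],[0,0,0],[0,0,0],[0,0,0]],"claw":[1,1,1,1,1,1,1,1,1,1]}'
```

```text
t: 19.17
eef_pos: [452.5, 337.7, 101.1]
tool_rot: [-90.0, 0.0, 102.4]
contact_force: [0.7, 0.5, -2.5]
gripper_width: 0.343
```

```bash
python3 -m handwheel '{"travel":[[0,-0.2,0],[0,-0.3,0],[0,-0.3,0],[0,-0.3,0],[0,-0.3,0],[0,-0.3,0],[0,-0.3,0],[0,-0.3,0],[0,-0.2,0],[0,0,0]],"rot":[[0,0,0],[0,0,0],[0,0,0],[0,0,0],[0,0,0],[0,0,0],[0,0,0],[0,0,0],[0,0,0],[0,0,0]],"claw":[1,1,1,1,1,1,1,1,1,1]}'
python3 -m handwheel '{"travel":[[0,0,0],[0,0,0],[0,0,0],[0,0,0],[0,0,0],[0,0,0],[0,0,0],[0,0,0],[0,0,0],[0,0,0]],"rot":[[0,0,0],[0,0,0],[0,0,0],[0,0,0],[0,0,0],[0,0,0],[0,0,0],[0,0,0],[0,0,0],[0,0,0]],"claw":[1,1,1,1,1,1,1,1,1,1]}'
python3 - <<'E'
from h import *
p=r.snapshot("scene");crop(p,(210,80,190,150),"pics/s10.png",4)
p=r.snapshot("side");crop(p,(220,130,190,150),"pics/si10.png",4)
p=r.snapshot("wrist");cv2.imwrite("pics/w10.png",p["color"][:,:,::-1])
E
```

```text
t: 20.0
eef_pos: [452.6, 337.8, 126.7]
tool_rot: [-90.0, -0.0, 102.4]
contact_force: [0.6, 0.1, -2.3]
gripper_width: 0.341
t: 20.83
eef_pos: [452.4, 337.7, 126.1]
tool_rot: [-90.0, 0.0, 102.4]
contact_force: [-0.0, -0.2, -2.6]
gripper_width: 0.343
```

View pics/s10.png

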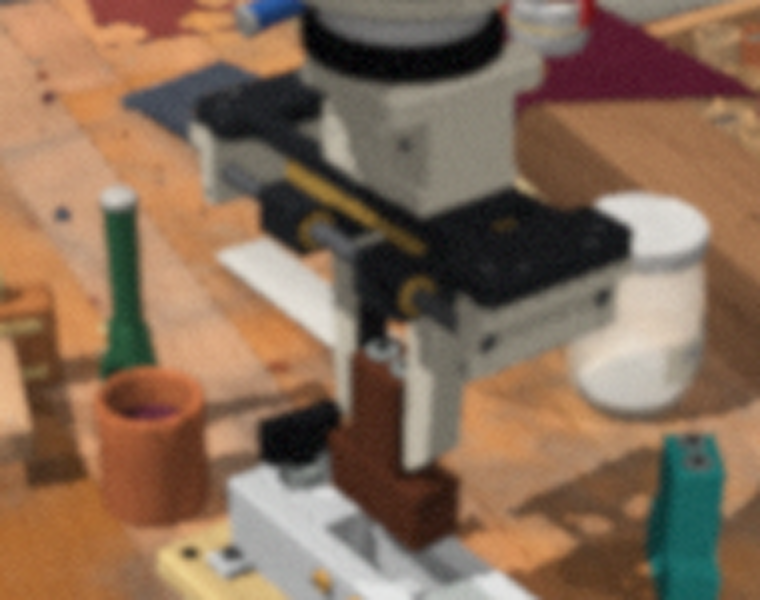

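View pics/si10.png

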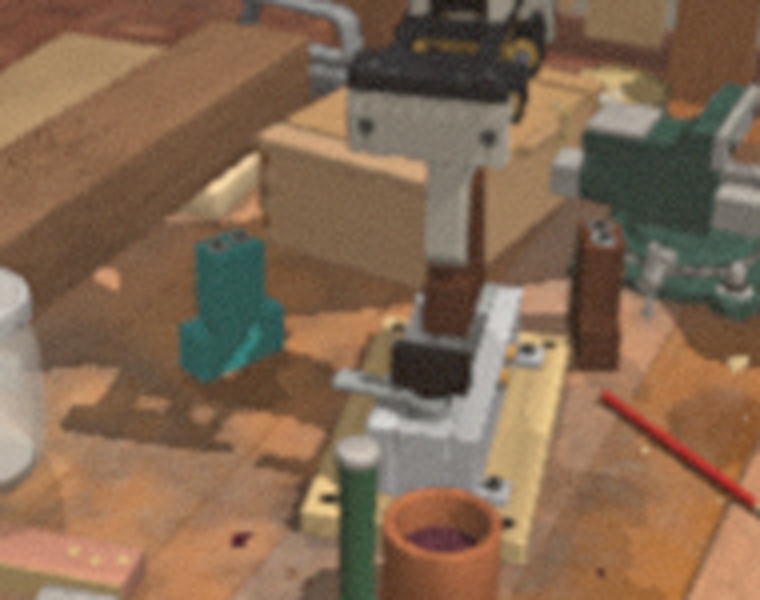

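View pics/w10.png

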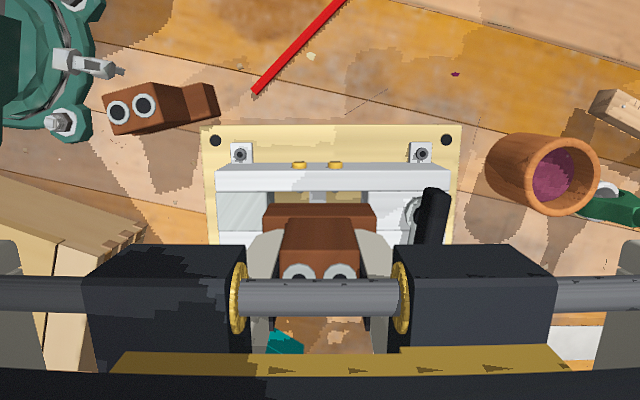

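```bash
python3 -c "
from station import r
print(r.finish_job()); print(r.sense()['eef_pos'])"
```

```text
the job is handed in; nothing more can be done
None
the job is handed in; nothing more can be done
```

The guide block is out of the jig and the job is handed in, with the gripper still holding the block upright above its slot. No verdict was reported. The clock stood at about 21 s of the 64 s allowed.

- **Lock:** I gripped the T-bar and turned it about 80° anticlockwise. The wrist picture showed it open by about 84° (roughly 1.4 rad), with the tab clear of the block.
- **Rocking out:** I gripped the head on its slot-end faces with 40 N and rocked it about ±7.8° (0.136 rad) about the pinch point. It rose about 1.3 to 1.5 mm a swing, and the wrist force stayed within a few newtons during rocking. It came free after rising about 17 mm, and I then lifted it straight up.
- **Final state:**
  - **Block:** By the arm's position, its foot is about 20 mm above the slot mouth. Measured tilt was 0.0° and the wrist carried 2.6 N, which is the block's weight alone.
  - **Jig and surroundings:** In the last pictures the jig looked flat and in its place. The spare block, the cup and the turquoise look-alike looked untouched.

No check failed, but two readings did not fit the rest:
- The opening read 14.4 mm on the 12 mm lock bar, with a steady sideways force of about 6 N while I turned it.
- The wrist force briefly showed 9 N upward when I first gripped the block.

I judged the final lock angle and the jig's flatness from the pictures only. The block's height comes from the arm's position.

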